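# Lock the sample stage level

## Task

The spring-loaded sample platform stands tilted up: take the red ball knob of its bolt, push the platform gently down until it rests level on its rubber stop, and while holding it there slide the bolt fully home into the yellow keeper, then let go so that the bolt alone keeps the platform level. Never force the stop or the keeper, keep off the sample discs, and leave the other things on the bench where they are.

Things in the scene. Friction and masses are not known exactly. Their poses are not given: they have to be found in the camera images.
- stage: Grey base plate of the sample stage, fixed to the bench. Origin on the bench surface: x runs from the free (front, knob) edge towards the hinge, y along the hinge line towards the yellow keeper, z up. The base reaches from -125 to +125 mm in x, -120 to +160 mm in y, 16 mm high. The hinge line is at x = +105 mm, z = 55 mm.
- platform (a joint): Tilt of the aluminium platform (195 x 190 x 10 mm, hinged at its back edge), rad; 0 = exactly level. A spring holds it at 0.32, free edge up, its limit. Pushing it down at the knob takes about 6 N at first, growing evenly to 7 to 10 N at level; a damper adds about 0.6 N per 10 mm/s. It meets its rubber stop somewhere between -0.031 and +0.031 rad; let go unbolted, it rises again.
- hinge_line (a point): Middle of the hinge axis at the back edge of the platform, 55 mm over the bench. The axis runs along the stage's y.
- platform_edge (a point): Middle of the free front edge of the platform's upper face, 200 mm from the hinge axis. The rubber stop stands under this edge's end on the keeper's side and gives about 1 mm for each 2.5 N.
- samples: Six white sample discs, 34 mm across and 12 mm high, fixed on the platform in two rows 45 and 92 mm from the hinge axis, at -50, 0 and +50 mm across. Not to be touched. Origin on the platform's upper face at the hinge axis; axes turn with the platform.
- bolt (a joint): Slide of the steel bolt along the platform's front edge, m; 0 = fully withdrawn, 0.032 = fully home (its end stop); it moves towards the keeper (stage +y). Starts between 0 and 0.006. It rubs with about 1.5 N and stays where it is left.
- bolt_knob (a point): Centre of the red ball knob (26 mm across) on the bolt: it stands on a 12 mm steel stem over a dark carrier (50 mm along y, 24 mm across, 10 mm high) that lies on the platform 178 mm from the hinge axis. The ball's centre is 40 mm above the platform's upper face, 45 mm above the hinge axis when level. Pinched along the bolt (stage y), it can pivot between the fingers as the platform tilts.
- bolt_tip (a point): Middle of the free end of the bolt bar (14 mm wide, 8 mm high), on its axis, 117 mm from the knob's stem towards the keeper. The bar has about 9 mm to go from fully withdrawn before it reaches the keeper's mouth.
- gate: Foot of the keeper, a dark block 50 x 26 x 20 mm on the base at the front corner on the +y side; origin under its centre, 16 mm over the bench. From it rises the yellow keeper: a column with an upper lip (14 mm thick) and a lower jaw (10 mm), both 36 mm wide and 30 mm deep along y, open towards the bolt; it carries the black rubber stop. The force on keeper and stop must stay below 16 N.
- gate_mouth (a point): Nominal entry between lip and jaw, at their near face, 66 mm over the bench. Keeper and stop are set together by a screw, up to 5.5 mm higher or lower: only contact tells. With the platform just resting on the stop, the bolt passes 1.8 mm below the lip and 2 mm above the jaw; held higher, or pressed more than about 5 N into the stop, the bolt's end strikes lip or jaw.
- flask_a: Stoppered flask, round body 72 mm across, 181 mm tall, lime with a clear neck and blue stopper, origin under its centre; bystander.
- flask_b: Second flask, the same; bystander.
- reagent: Amber bottle, 64 mm across, 150 mm tall, origin under its centre; bystander.
- jar: White jar with a red cap, 52 mm across, 70 mm tall, origin under its centre, standing beside the stage on the side away from the keeper; bystander.
- beaker: Glass beaker, 64 mm across, 75 mm tall, origin under its centre, standing beside the stage on the keeper's side; bystander.
- spatula: Spatula 170 mm long lying on the bench in front of the stage, along the stage's y; low; bystander.
- spare_ring: Aluminium ring, 44 mm across and 12 mm high, lying on the bench; bystander.

How it is judged:
On the way:
1. the platform is pushed down to level (within 0.05 rad) (value of joint platform below 0.05 rad and value of joint bolt below 0.024 m), for 0.1 s.
At the end, for the whole second after the job is handed in: The platform lies level within 0.05 rad with the bolt at least 24 of its 32 mm home, held down by the keeper (which carries the spring's load, more than 2 N), and the robot has let go (value of joint platform between -0.05 and 0.05 rad and value of joint bolt above 0.024 m and y of bolt_tip in the frame of gate above -0.025 m and contact force between gate and anything else above 2 N); the robot touches nothing.
It fails at once if more than 16 N on the keeper and its rubber stop (contact force between gate and anything else above 16 N).
It fails at once if the robot presses on the sample discs (contact force between samples and the fingers above 1 N or contact force between samples and the arm above 1 N).
It fails at once if a bystander is moved more than 20 mm or tipped over (distance of any of flask_a, flask_b, reagent, jar, beaker, spatula, spare_ring from where it was at the start of the episode above 0.02 m or angle between any of flask_a, flask_b, reagent, jar, beaker, spatula, spare_ring's own z axis and vertical above 0.3 rad).
It also fails if it takes over 70 s, if anything falls off the work surface, if the arm or the gripper's body presses on something with over 40 N, if the wrist force passes 120 N, or if a joint passes its speed limit or range.

## Robot

A 6-joint arm with a two-finger parallel gripper is mounted at the origin on the work surface. World frame = base frame: x ahead of the robot, y to its left, z up, the work surface at z = 0. Lengths are in m, angles in rad, forces in N, time in s.
With the tool pointing down it reaches from about 0.3 to 0.875 m from the base axis. Payload 6.4 kg.
Tool frame: the origin (TCP) lies midway between the tips of the shut fingers; the grasp point (between the pads) lies 19 mm behind it (grasp_offset is the distance from the TCP to the grasp point, in m); z points along the fingers, y is the line along which they close (so a half turn about z gives the same grasp; the last joint's range is limited). The gripper opens to 85 mm and grips with 20 to 120 N. Pads are 22 mm wide; open, the fingers measure 114 mm over their backs; the gripper's body (76 mm by 85 mm) begins 54 mm behind the grasp point. The pads swing forward as they close: fully open they stand 13 mm farther back than shut.
Start: joints at [-1.519, 0.181, 1.607, -0, 1.354, -0.206], TCP at [0.147, -0.556, 0.231] pointing down, gripper open.
Joint ranges: [-2.99, 2.99], [-0.89, 2.07], [0.3, 2.58], [-1.14, 4.28], [0, 2.63], [-3.12, 3.12]. Speed limits (rad/s): [2.57, 2.57, 3.01, 3.14, 3.14, 3.14].

## Interface

Orientations are given as a unit quaternion [w, x, y, z].
In Python, from bench import * gives the robot as it stands. The module is installed in compiled form; this text tells all that it offers.
- The arm moves only by the tool servo_tool, never from a script. Its argument "commands" is text: rows parted by semicolons, each of 7 numbers parted by spaces: the turn, a rotation vector about the tool's x, y, z in rad, then the shift along the tool's x, y, z in mm, then the opening, from 0 (shut) to 1 (fully open). In form: wx wy wz dx dy dz claw; .... A call has 1 to 5 rows; each row shifts and turns the commanded pose from where the row before left it, along the tool's axes as they then stand; what a row does not reach is not made up. A row lasts 1/8 s, in which the tool goes at most 62.5 mm and 10.7 degrees, less where a joint would pass 70% of its speed; a pose out of reach is approached as far as the arm can. A call with a gripper value outside its range is refused whole. The fingers move at their own pace and stop on an object; the grip force is fixed at half the most. Time passes only in rows, so rows that do not move let the fingers close. It gives the time, the measured TCP pose, the force, the opening and the grip force at its end, in the units of the state.
- get_obs(): the state, without advancing time (a new reading comes with each control period).
- camera(name): name is "scene" or "top" or "wrist"; returns the picture (480x640x3 uint8, blue, green, red); there is no depth.
- calibration(name): a dict with "fx", "fy", "cx", "cy" (pixels), "R" (3x3) and "t" (3): a world point X has camera coordinates R X + t. Camera axes: x right, y down, z forward; pixel columns grow to the right and rows downward; lengths in m; the calibration is good to about 2 mm. A picture is of the moment at which its call begins: read the wrist's pose just before it. calibration takes no time and is no camera call; for the wrist camera it gives the pose at the moment of the call.
- hand_in(): hands the job in; it is judged then, once.
The state is a dict: "time_s": time; "q": joint angles; "dq": joint speeds; "joint_efforts": joint torques, N m; "eef_pos": TCP position; "eef_rot": TCP orientation; "wrist_force": force on the tool from outside, world axes, zero at the start; "torque": the same for the moment, N m; "opening": opening from 0.0 (shut) to 1.0 (fully open); "grasp_force": force on a finger pad.
Only numpy, scipy, OpenCV 4.12 (cv2) and the standard library are available. Lean on these libraries where they do the work, as an engineer would, in place of code of your own. Each camera call takes 0.05 s, during which the arm holds its last target. There are 200 camera calls.

## Working session

There is one attempt and no reset: what is moved stays moved. The work goes in short steps, Python scripts to look and compute and a tool call to move; the robot and the scene stay as the last step left them, time stands still between calls to the robot, and variables do not carry over. Pictures are saved under pics/ and viewed, at most 10 in all, crops included, and the job is handed in when it is done.

Besides the shell and the picture viewer there is one more tool, called after ">>>" as name(argument=value, ...) on one line, values as JSON. servo_tool: Moves the arm, as the interface text tells. Its arguments: {"type":"object","properties":{"commands":{"type":"string"}},"required":["commands"]}

```bash
mkdir -p pics; python3 - <<'E'
from bench import *
import cv2
o=get_obs();print(o)
for n in("scene","top"):
    c=calibration(n);print(n,c)
    cv2.imwrite(f"pics/{n}0.png",camera(n))
E
```

```text
{'time_s': 0.0, 'q': array([-1.51928903e+00,  1.81528814e-01,  1.60797207e+00, -3.08603811e-06,
        1.35378852e+00, -2.06296148e-01]), 'dq': array([-1.79325135e-04,  2.85179051e-04, -4.14894877e-04, -7.70454062e-05,
       -8.88710129e-04,  1.61737751e-03]), 'joint_efforts': array([-9.82307756e-04, -4.44872081e+01, -3.51342273e+01, -4.14147462e-04,
        8.92579003e-03,  2.15061718e-06]), 'eef_pos': array([ 0.14659063, -0.55545191,  0.23040839]), 'eef_rot': array([-8.45951618e-04,  9.91703270e-01,  1.28545341e-01,  6.40919052e-05]), 'wrist_force': array([-0.18198932,  0.62440191,  0.52314852]), 'torque': array([-0.04392277, -0.02227075,  0.05044648]), 'grasp_force': 0.0, 'opening': 0.9999359457052487}
scene {'fx': 482.3962009766012, 'fy': 482.3962009766012, 'cx': 320.6127083005238, 'cy': 239.13714296346814, 'R': array([[ 0.69658077,  0.71729337,  0.01629263],
       [ 0.4999818 , -0.46900744, -0.72804548],
       [-0.51458083,  0.5152885 , -0.68533519]]), 't': array([-0.45250224, -0.26243733,  1.50639023])}
top {'fx': 554.7805339344605, 'fy': 554.7805339344605, 'cx': 316.9861789013771, 'cy': 233.4034132044681, 'R': array([[-0.00947144, -0.99995228,  0.00239181],
       [-0.99604777,  0.00922316, -0.08833895],
       [ 0.08831268, -0.00321906, -0.9960876 ]]), 't': array([-0.00591738,  0.6307012 ,  1.48527132])}
```

View pics/scene0.png

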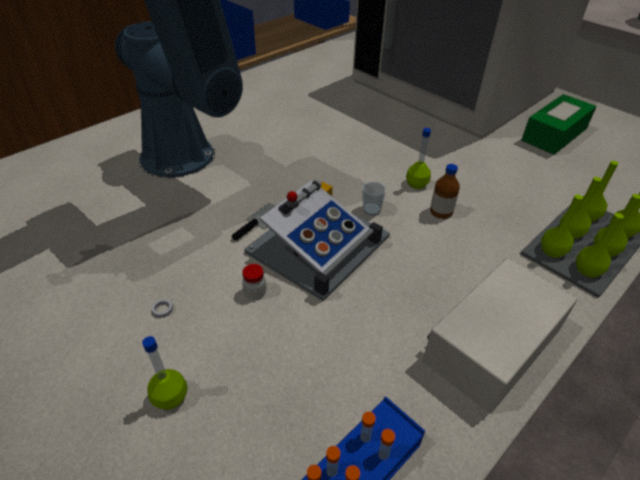

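View pics/top0.png

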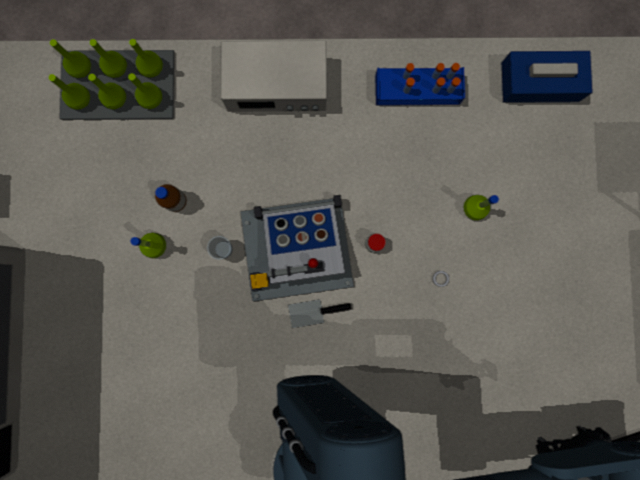

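The top view shows the stage centred near (300,250), with the knob at (313,264), the keeper at (259,281), the jar at (376,242) and the beaker at (220,247). In the scene view the knob is at (292,197). I'll triangulate the knob and fit the base plate's outline next.

```bash
cat > h.py <<'E'
import numpy as np,cv2
from bench import *
def ray(c,u,v):
    d=c["R"].T@np.array([(u-c["cx"])/c["fx"],(v-c["cy"])/c["fy"],1.]);return -c["R"].T@c["t"],d/np.linalg.norm(d)
def onz(c,u,v,z):
    o,d=ray(c,u,v);return o+d*(z-o[2])/d[2]
def tri(rs):
    A=0;b=0
    for o,d in rs:
        P=np.eye(3)-np.outer(d,d);A=A+P;b=b+P@o
    return np.linalg.solve(A,b)
def red(im,box):
    x0,y0,x1,y1=box;h=cv2.cvtColor(im,cv2.COLOR_BGR2HSV)
    m=(((h[...,0]<8)|(h[...,0]>172))&(h[...,1]>170)&(h[...,2]>70)).astype(np.uint8)
    k=np.zeros_like(m);k[y0:y1,x0:x1]=m[y0:y1,x0:x1]
    ys,xs=np.nonzero(k);return xs.mean(),ys.mean(),len(xs)
E
python3 - <<'E'
from h import *
s=cv2.imread("pics/scene0.png");t=cv2.imread("pics/top0.png");cs,ct=calibration("scene"),calibration("top")
a=red(s,(280,185,302,207));b=red(t,(300,253,326,275));print(a,b)
k=tri([ray(cs,*a[:2]),ray(ct,*b[:2])]);print("knob",k)
g=cv2.resize(t[180:320,180:400],None,fx=3.6,fy=3.6,interpolation=cv2.INTER_CUBIC);cv2.imwrite("pics/c1.png",cv2.convertScaleAbs(g,alpha=1.4))
h=cv2.cvtColor(t,cv2.COLOR_BGR2HSV)
m=((h[...,0]>15)&(h[...,0]<32)&(h[...,1]>150)&(h[...,2]>100)).astype(np.uint8);m[:260]=0;m[300:]=0;m[:,:240]=0;m[:,280:]=0
ys,xs=np.nonzero(m);print(xs.mean(),ys.mean(),cv2.minAreaRect(np.c_[xs,ys].astype(np.int32)),onz(ct,xs.mean(),ys.mean(),.085))
E
```

```text
(np.float64(291.9148936170213), np.float64(194.7872340425532), 47) (np.float64(312.2156862745098), np.float64(262.6862745098039), 51)
knob [0.54700048 0.00189644 0.15524691]
258.69082125603865 280.3719806763285 ((258.7432861328125, 280.45947265625), (13.31631851196289, 15.782301902770996), 80.53767395019531) [0.50418011 0.14132119 0.085     ]
```

View pics/c1.png

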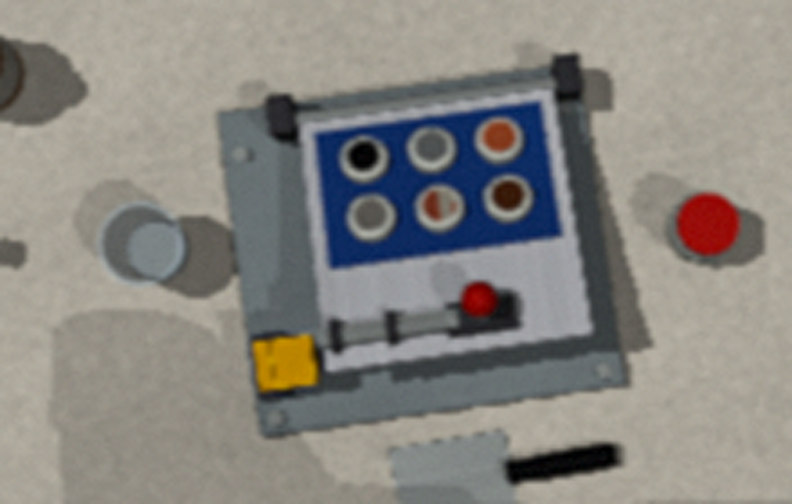

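The crop shows the base corners: front left about (264,437), front right (628,385), back left (219,112). The keeper is at (286,362) and the knob at (479,299).

```bash
python3 - <<'E'
from h import *
from scipy.spatial.transform import Rotation as R
ct=calibration("top")
P=[onz(ct,180+u/3.6,180+v/3.6,.016)[:2] for u,v in((264,437),(628,385),(219,112))];print(P)
fl,fr,bl=P;y=fl-fr;x=bl-fl
print(np.linalg.norm(y),np.linalg.norm(x),np.degrees(np.arctan2(-y[0],y[1])),np.degrees(np.arctan2(x[1],x[0])))
yaw=np.arctan2(-y[0],y[1])*.5+.5*np.arctan2(x[1],x[0])
M=np.array([[np.cos(yaw),-np.sin(yaw)],[np.sin(yaw),np.cos(yaw)]])
O=np.mean([fl-M@[-.125,.16],fr-M@[-.125,-.12],bl-M@[.125,.16]],0);k=np.array([.547,.0019])
print("yaw",yaw,O,"knob in stage",M.T@(k-O))
o=get_obs();q=o["eef_rot"];r=R.from_quat([*q[1:],q[0]]).as_matrix();print(r)
# tool x axis, angle to stage axes
print("tool y yaw",np.arctan2(r[1,1],r[0,1]),"stage y",yaw+np.pi/2)
E
```

```text
[array([0.44771987, 0.16294877]), array([ 0.48419805, -0.11259024]), array([0.69534121, 0.19757681])]
0.27794317059351076 0.25003085860356683 7.541444073703785 7.960770783139562
yaw 0.1352823453017489 [0.59269702 0.02220715] knob in stage [-0.04801832 -0.01395845]
[[ 9.66954763e-01  2.54947992e-01 -8.21821307e-05]
 [ 2.54947802e-01 -9.66953536e-01  1.57425967e-03]
 [ 3.21888041e-04 -1.54319004e-03 -9.99998757e-01]]
tool y yaw -1.3130020953445156 stage y 1.7060786720966454
```

>>> servo_tool(commands="0 0 0.12 0 0 0 1;0 0 0 40 -45 0 1;0 0 0 43 -45 0 1;0 0 0 43 -45 0 1;0 0 0 43 -45 0 1")

```text
time_s: 0.72
eef_pos: [0.29, -0.3526, 0.231]
eef_rot: [-0.0, 0.998, 0.069, 0.0]
wrist_force: [1.6, -1.2, -0.1]
opening: 0.993
grasp_force: 0.0
```

>>> servo_tool(commands="0 0 0 43 -45 0 1;0 0 0 43 -45 0 1;0 0 0 43 -45 0 1;0 0 0 43 -45 0 1;0 0 0 43 -45 0 1")

```text
time_s: 1.35
eef_pos: [0.4721, -0.1002, 0.2312]
eef_rot: [0.0, 0.998, 0.069, 0.0]
wrist_force: [0.6, -0.8, -0.3]
opening: 1.003
grasp_force: 0.0
```

>>> servo_tool(commands="0 0 0 43 -45 0 1;0 0 0 0 0 0 1;0 0 0 0 0 0 1")

```text
time_s: 1.72
eef_pos: [0.5073, -0.0515, 0.2307]
eef_rot: [-0.0, 0.998, 0.069, -0.001]
wrist_force: [-0.6, -0.8, 0.1]
opening: 1.004
grasp_force: 0.0
```

```bash
cat > rel.py <<'E'
from h import *
from scipy.spatial.transform import Rotation as R
o=get_obs();q=o["eef_rot"];r=R.from_quat([*q[1:],q[0]]).as_matrix()
def tool(p): return (r.T@(np.array(p)-o["eef_pos"])*1e3).round(1)
E
python3 - <<'E'
from rel import *
print(o["time_s"],o["eef_pos"],o["eef_rot"],o["wrist_force"],tool([.547,.0019,.155]))
c=calibration("wrist");im=camera("wrist");cv2.imwrite("pics/w1.png",im)
x=c["R"]@np.array([.547,.0019,.155])+c["t"];print(x, x[0]/x[2]*c["fx"]+c["cx"],x[1]/x[2]*c["fy"]+c["cy"],"stage axes in cam",c["R"]@r)
E
```

```text
1.725 [ 0.50726965 -0.05147982  0.23072437] [-1.42732046e-05  9.97587744e-01  6.94131043e-02 -7.16316898e-04] [-0.58937184 -0.75543627  0.12653702] [ 46.8 -47.4  75.7]
[-0.0471608  -0.03689993  0.21758348] 241.15670995657635 175.53592865775946 stage axes in cam [[-0.00154055  0.99999743 -0.00166481]
 [-0.95312006 -0.00197208 -0.30258597]
 [-0.30258848  0.00112062  0.95312064]]
```

View pics/w1.png

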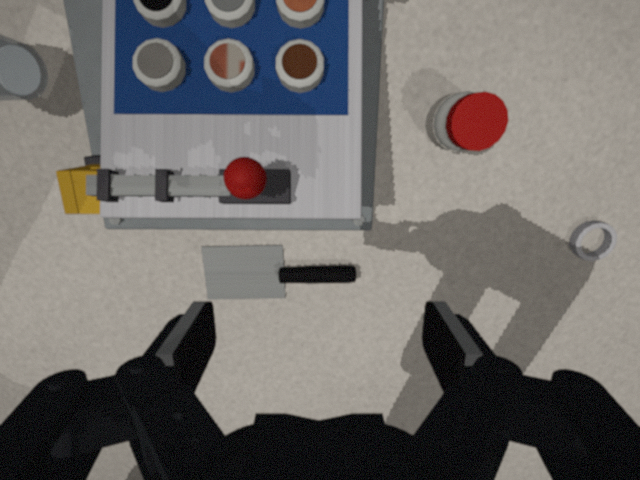

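The ball is at (245,178), within about 2 mm of the prediction, and the jaws line up with the bolt direction.

>>> servo_tool(commands="0 0 0 23 -23 0 1;0 0 0 23 -23 0 1;0 0 0 0 0 20 1;0 0 0 0 0 20 1;0 0 0 0 0 18 1")

```text
time_s: 2.4
eef_pos: [0.5465, -0.0014, 0.1725]
eef_rot: [0.0, 0.998, 0.068, -0.0]
wrist_force: [0.5, -0.1, -0.1]
opening: 1.002
grasp_force: 0.0
```

>>> servo_tool(commands="0 0 0 0 0 0 1;0 0 0 0 0 0 1")

```text
time_s: 2.65
eef_pos: [0.5473, -0.0004, 0.174]
eef_rot: [0.0, 0.998, 0.068, 0.0]
wrist_force: [-0.5, 0.2, 0.2]
opening: 1.002
grasp_force: 0.0
```

```bash
python3 - <<'E'
from rel import *
print(o["time_s"],o["eef_pos"],o["wrist_force"],tool([.547,.0019,.155]))
c=calibration("wrist");im=camera("wrist");cv2.imwrite("pics/w2.png",im)
u=red(im,(100,100,450,479));print(u)
# ball centre assuming its grasp depth: intersect ray with plane z
p=onz(c,u[0],u[1],.155);print(p,tool(p))
E
```

```text
2.65 [ 5.47321291e-01 -3.94121004e-04  1.73951356e-01] [-0.4658606   0.2224969   0.24265515] [-0.  -2.3 19. ]
(np.float64(317.9969650986343), np.float64(287.6428932726353), 1977)
[5.46396180e-01 1.36516449e-04 1.55000000e-01] [-0.9 -0.7 19. ]
```

View pics/w2.png

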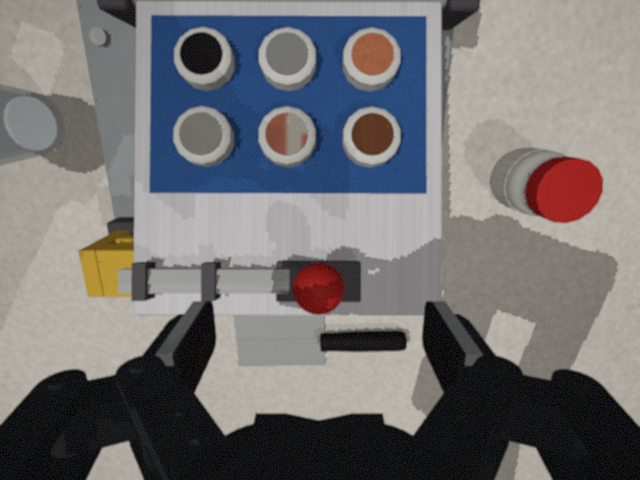

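The ball is centred between the fingers at (318,288) but still 19 mm ahead of the TCP. I need to go down another 38 mm and then close.

>>> servo_tool(commands="0 0 0 -1 -0.7 13 1;0 0 0 0 0 13 1;0 0 0 0 0 12 1;0 0 0 0 0 0 1;0 0 0 0 0 0 0.6")

```text
time_s: 3.32
eef_pos: [0.5461, 0.0008, 0.1353]
eef_rot: [0.0, 0.998, 0.069, 0.0]
wrist_force: [-0.1, -0.6, -0.7]
opening: 0.82
grasp_force: 0.0
```

>>> servo_tool(commands="0 0 0 0 0 0 0.2;0 0 0 0 0 0 0.2;0 0 0 0 0 0 0.2;0 0 0 0 0 0 0.2")

```text
time_s: 3.82
eef_pos: [0.5463, 0.0007, 0.136]
eef_rot: [0.0, 0.998, 0.069, 0.0]
wrist_force: [-1.4, -0.3, 5.5]
opening: 0.268
grasp_force: 58.5
```

>>> servo_tool(commands="0 0 0 -1.5 0 2.5 0.2;0 0 0 -1.5 0 2.5 0.2;0 0 0 -1.5 0 2.6 0.2;0 0 0 -1.5 0 2.6 0.2;0 0 0 -1.4 0 2.5 0.2")

```text
time_s: 4.45
eef_pos: [0.5395, -0.0003, 0.1241]
eef_rot: [0.0, 0.998, 0.069, 0.001]
wrist_force: [-4.0, 0.6, 11.1]
opening: 0.271
grasp_force: 58.9
```

>>> servo_tool(commands="0 0 0 -1.3 0 2.6 0.2;0 0 0 -1.3 0 2.6 0.2;0 0 0 -1.3 0 2.6 0.2;0 0 0 -1.3 0 2.7 0.2;0 0 0 -1.2 0 2.7 0.2")

```text
time_s: 5.08
eef_pos: [0.5336, -0.0011, 0.1111]
eef_rot: [0.0, 0.998, 0.069, 0.002]
wrist_force: [-2.8, 1.1, 11.7]
opening: 0.269
grasp_force: 59.3
```

>>> servo_tool(commands="0 0 0 -1.1 0 2.7 0.2;0 0 0 -1.1 0 2.7 0.2;0 0 0 -1.1 0 2.8 0.2;0 0 0 -1 0 2.7 0.2;0 0 0 -1 0 2.8 0.2")

```text
time_s: 5.7
eef_pos: [0.5301, -0.002, 0.0979]
eef_rot: [0.0, 0.998, 0.068, 0.004]
wrist_force: [1.6, 1.1, 9.3]
opening: 0.269
grasp_force: 60.3
```

>>> servo_tool(commands="0 0 0 -0.6 0 1.5 0.2;0 0 0 0 0 0 0.2;0 0 0 0 0 0 0.2")

```text
time_s: 6.08
eef_pos: [0.5296, -0.0021, 0.0964]
eef_rot: [0.0, 0.998, 0.068, 0.004]
wrist_force: [3.3, 1.6, 7.5]
opening: 0.268
grasp_force: 60.3
```

>>> servo_tool(commands="0 0 0 1.5 0 1 0.2;0 0 0 0 0 1 0.2;0 0 0 0 0 1 0.2;0 0 0 0 0 1 0.2;0 0 0 0 0 0 0.2")

```text
time_s: 6.7
eef_pos: [0.5308, -0.002, 0.0923]
eef_rot: [0.0, 0.998, 0.068, 0.003]
wrist_force: [2.8, 1.4, 8.5]
opening: 0.268
grasp_force: 60.9
```

```bash
python3 - <<'E'
from rel import *
s=camera("scene");t=camera("top");cs,ct=calibration("scene"),calibration("top");cv2.imwrite("pics/s2.png",s)
w=camera("wrist");g=cv2.resize(s[150:310,230:410],None,fx=3.3,fy=3.3,interpolation=cv2.INTER_CUBIC)
cv2.imwrite("pics/c2.png",np.hstack([cv2.resize(w,(0,0),fx=.6,fy=.6)[:288],cv2.resize(g,(324,288))]))
print(o["eef_pos"],o["wrist_force"],o["torque"])
E
```

```text
[ 0.53084478 -0.00200717  0.09226823] [2.8229508  1.35208696 8.47054417] [ 0.05834926 -0.60227033 -0.75348192]
```

View pics/c2.png

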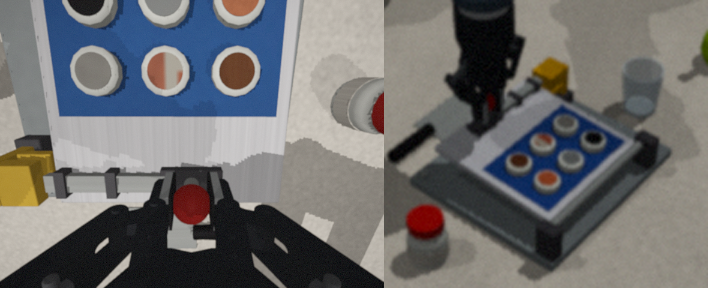

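The wrist view shows the ball centred in the jaws, with the platform tilting down and the bolt bar clear before the keeper. I'll keep going down slowly and watch the force.

>>> servo_tool(commands="0 0 0 -0.3 0 1 0.2;0 0 0 -0.3 0 1 0.2;0 0 0 -0.3 0 1 0.2;0 0 0 -0.3 0 1 0.2;0 0 0 0 0 0 0.2")

```text
time_s: 7.48
eef_pos: [0.532, -0.0021, 0.0891]
eef_rot: [0.001, 0.998, 0.069, 0.006]
wrist_force: [10.8, 2.4, 4.8]
opening: 0.268
grasp_force: 60.5
```

>>> servo_tool(commands="0 0 0 -0.2 0 1 0.2;0 0 0 -0.2 0 1 0.2;0 0 0 0 0 0 0.2")

```text
time_s: 7.85
eef_pos: [0.5314, -0.0022, 0.087]
eef_rot: [0.001, 0.998, 0.069, 0.006]
wrist_force: [9.5, 3.2, 6.8]
opening: 0.272
grasp_force: 60.4
```

>>> servo_tool(commands="0 0 0 -0.2 0 1 0.2;0 0 0 -0.2 0 1 0.2;0 0 0 0 0 0 0.2")

```text
time_s: 8.22
eef_pos: [0.5309, -0.0023, 0.085]
eef_rot: [0.001, 0.998, 0.069, 0.006]
wrist_force: [8.9, 2.6, 6.7]
opening: 0.272
grasp_force: 60.4
```

```bash
python3 - <<'E'
from rel import *
print(o["eef_pos"],o["wrist_force"],o["torque"],o["joint_efforts"])
c=calibration("wrist");w=camera("wrist");cv2.imwrite("pics/w3.png",w)
h=cv2.cvtColor(w,cv2.COLOR_BGR2HSV);m=(((h[...,0]<8)|(h[...,0]>172))&(h[...,1]>170)&(h[...,2]>70)).astype(np.uint8);m[:,:250]=0;m[:,420:]=0;m[:250]=0
ys,xs=np.nonzero(m);print(xs.min(),xs.max(),ys.min(),ys.max())
w2=cv2.imread("pics/w2.png")
u=(xs.min()+xs.max())/2;v=(ys.min()+ys.max())/2;d=c["fx"]*.026/(xs.max()-xs.min()+1)
a,b=ray(c,u,v);print("ray in tool at depths", [tool(onz(c,u,v,z)) for z in(.095,.1,.105,.11)],d)
cv2.imwrite("pics/c3.png",w[140:480])
E
```

```text
[ 0.53086373 -0.00226044  0.08500197] [8.88362356 2.56022632 6.719759  ] [ 0.52907082 -1.42614638  0.18894474] [ -1.36767559 -37.29654193 -21.23319089  -1.1084459    2.43160844
   0.21069364]
289 348 313 377
ray in tool at depths [array([-14. ,  -0.5, -10.2]), array([-10.6,  -0.5, -15.1]), array([ -7.2,  -0.5, -20.1]), array([ -3.7,  -0.5, -25. ])] 0.15490307888993984
```

View pics/c3.png

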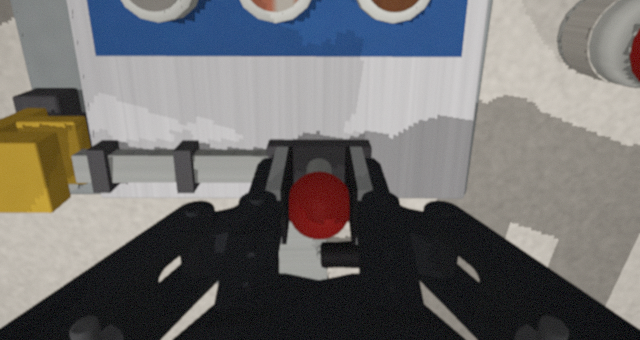

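The ball has moved about 7 mm to −x in the jaws, so the tool lags the arc. I'll make a small re-centring test towards −x.

>>> servo_tool(commands="0 0 0 -1 0 0 0.2;0 0 0 -1 0 0 0.2;0 0 0 -1 0 0 0.2;0 0 0 0 0 0 0.2")

```text
time_s: 8.78
eef_pos: [0.5312, -0.0028, 0.0863]
eef_rot: [0.001, 0.998, 0.069, 0.009]
wrist_force: [18.3, 3.4, 3.3]
opening: 0.27
grasp_force: 60.3
```

```bash
cat > ball.py <<'E'
from rel import *
def ball():
    c=calibration("wrist");w=camera("wrist")
    h=cv2.cvtColor(w,cv2.COLOR_BGR2HSV);m=(((h[...,0]<8)|(h[...,0]>172))&(h[...,1]>170)&(h[...,2]>50)).astype(np.uint8);m[:,:250]=0;m[:,420:]=0;m[:250]=0
    ys,xs=np.nonzero(m);u=(xs.min()+xs.max())/2;v=(ys.min()+ys.max())/2
    a,b=ray(c,u,v);al=(a-o["eef_pos"])@r*1e3;bl=b@r
    # ball on arc round hinge: hinge in stage frame x=.105,z=.055; radius 183.6
    yaw=.1353;X=np.array([np.cos(yaw),np.sin(yaw),0]);H=np.array([.5927,.0222,0])+.105*X+[0,0,.055]
    s=np.linspace(.05,.4,20001);P=a+s[:,None]*b;rr=np.hypot((P-H)@X,P[:,2]-.055)
    i=np.nonzero(np.diff(np.sign(rr-.1836)))[0]
    for k in i:
        p=P[k];print("ball",p.round(4),"tool",tool(p),"theta",np.arctan2(p[2]-.055,-(p-H)@X)-np.arctan2(45,178))
print(o["time_s"],o["eef_pos"].round(4),"F",o["wrist_force"].round(1),"T",o["torque"].round(2));ball()
E
python3 ball.py
```

```text
8.775 [ 0.5312 -0.0028  0.0863] F [18.3  3.4  3.3] T [ 0.87 -2.89  0.23]
ball [ 0.5243 -0.0032  0.1065] tool [ -6.5  -0.5 -20.4] theta 0.036797717278461484
```

```bash
python3 - <<'E'
from rel import *
c=calibration("wrist");w=camera("wrist");s=camera("scene");t=camera("top");cv2.imwrite("pics/s4.png",s);cv2.imwrite("pics/t4.png",t)
cs,ct=calibration("scene"),calibration("top")
yaw=.1353;M=np.array([[np.cos(yaw),-np.sin(yaw),0],[np.sin(yaw),np.cos(yaw),0],[0,0,1]]);O=np.array([.5927,.0222,0])
def st(X): return M@np.array(X)+O
def pr(c,X):
    x=c["R"]@X+c["t"];return np.array([x[0]/x[2]*c["fx"]+c["cx"],x[1]/x[2]*c["fy"]+c["cy"]]).round(1)
for th in(0,.04,.08,.12,.16):
    f=lambda a,b,y:st([.105-a*np.cos(th)+b*np.sin(th),y,.055+a*np.sin(th)+b*np.cos(th)])
    print(th,"wrist FR corner",pr(c,f(.2,.005,-.095)),"disc92,0",pr(c,f(.092,.017,0)),"disc92-50",pr(c,f(.092,.017,-.05)),"ball",pr(c,f(.178,.045,-.014)),"scene FL",pr(cs,f(.2,.005,.095)),"FR",pr(cs,f(.2,.005,-.095)))
cv2.imwrite("pics/c4.png",np.vstack([w[80:480,:640],np.hstack([cv2.resize(s[170:270,230:390],(320,200)),cv2.resize(t[190:310,220:380],(320,200))])]))
E
```

```text
0 wrist FR corner [463.8 332.6] disc92,0 [280.6 123.6] disc92-50 [398.6 123.6] ball [313.9 338.8] scene FL [305.8 196.6] FR [255.6 234.7]
0.04 wrist FR corner [469.9 340.3] disc92,0 [279.7 121.5] disc92-50 [400.7 121.6] ball [313.7 344.5] scene FL [305.9 194.3] FR [255.5 232.3]
0.08 wrist FR corner [476.7 348.2] disc92,0 [278.7 118.9] disc92-50 [402.9 119. ] ball [313.6 350. ] scene FL [306.1 192. ] FR [255.4 229.9]
0.12 wrist FR corner [484.1 356.1] disc92,0 [277.7 115.9] disc92-50 [405.2 115.9] ball [313.4 355.4] scene FL [306.4 189.7] FR [255.5 227.6]
0.16 wrist FR corner [492.2 364.1] disc92,0 [276.6 112.2] disc92-50 [407.6 112.3] ball [313.2 360.5] scene FL [306.8 187.4] FR [255.6 225.4]
```

View pics/c4.png

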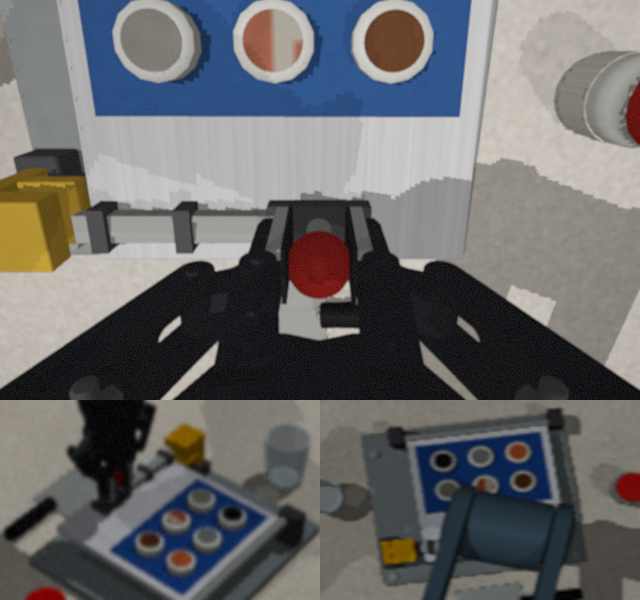

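The platform's corner at (466,338) gives a tilt of about 0.03 rad. The ball is firmly held but off-centre, and −x commands only load it. I'll ease the x load and continue down, turning the tool with the platform.

>>> servo_tool(commands="0 0 0 2 0 0 0.2;0 0 0 2 0 0 0.2;0 0 0 1 0 0 0.2;0 0 0 0 0 0 0.2")

```text
time_s: 9.48
eef_pos: [0.5308, -0.0024, 0.0843]
eef_rot: [0.001, 0.998, 0.069, 0.003]
wrist_force: [1.6, -1.1, 8.6]
opening: 0.264
grasp_force: 60.6
```

```bash
python3 ball.py
```

```text
9.475 [ 0.5308 -0.0024  0.0843] F [ 1.6 -1.1  8.6] T [-0.05 -0.45  0.2 ]
ball [ 0.5238 -0.0029  0.1052] tool [ -6.9  -0.5 -20.9] theta 0.029077621788327568
```

>>> servo_tool(commands="0 0.006 0 -0.1 0 1 0.2;0 0.006 0 -0.1 0 1 0.2;0 0 0 0 0 0 0.2;0 0 0 0 0 0 0.2")

```text
time_s: 10.02
eef_pos: [0.5305, -0.0025, 0.0823]
eef_rot: [0.001, 0.998, 0.069, 0.009]
wrist_force: [1.3, -1.3, 9.3]
opening: 0.266
grasp_force: 60.6
```

>>> servo_tool(commands="0 0.006 0 -0.1 0 1 0.2;0 0 0 0 0 0 0.2;0 0 0 0 0 0 0.2")

```text
time_s: 10.4
eef_pos: [0.5303, -0.0024, 0.0813]
eef_rot: [0.0, 0.998, 0.069, 0.012]
wrist_force: [2.0, -0.3, 8.3]
opening: 0.268
grasp_force: 60.6
```

>>> servo_tool(commands="0 0.006 0 -0.1 0 1 0.2;0 0 0 0 0 0 0.2;0 0 0 0 0 0 0.2")

```text
time_s: 10.78
eef_pos: [0.5302, -0.0025, 0.0803]
eef_rot: [0.0, 0.998, 0.069, 0.015]
wrist_force: [2.6, -0.2, 9.9]
opening: 0.269
grasp_force: 60.6
```

>>> servo_tool(commands="0 0.006 0 0 0 1 0.2;0 0 0 0 0 0 0.2;0 0 0 0 0 0 0.2")

```text
time_s: 11.15
eef_pos: [0.53, -0.0024, 0.0792]
eef_rot: [-0.0, 0.997, 0.069, 0.018]
wrist_force: [0.6, -0.7, 9.5]
opening: 0.27
grasp_force: 60.6
```

>>> servo_tool(commands="0 0 0 0 0 0 0.2;0 0 0 0 0 0 0.2")

```text
time_s: 11.4
eef_pos: [0.5301, -0.0025, 0.0792]
eef_rot: [-0.0, 0.997, 0.069, 0.018]
wrist_force: [1.7, -0.3, 8.8]
opening: 0.268
grasp_force: 60.6
```

>>> servo_tool(commands="0 0.006 0 0 0 1 0.2;0 0 0 0 0 0 0.2;0 0 0 0 0 0 0.2")

```text
time_s: 11.78
eef_pos: [0.5299, -0.0025, 0.0782]
eef_rot: [-0.0, 0.997, 0.069, 0.02]
wrist_force: [-0.5, -1.5, 10.1]
opening: 0.27
grasp_force: 60.7
```

>>> servo_tool(commands="0 0.006 0 0 0 1 0.2;0 0 0 0 0 0 0.2;0 0 0 0 0 0 0.2")

```text
time_s: 12.15
eef_pos: [0.5299, -0.0025, 0.0774]
eef_rot: [-0.001, 0.997, 0.069, 0.023]
wrist_force: [-1.2, -0.7, 13.1]
opening: 0.269
grasp_force: 60.9
```

>>> servo_tool(commands="0 0.006 0 0 0 1 0.2;0 0 0 0 0 0 0.2;0 0 0 0 0 0 0.2")

```text
time_s: 12.52
eef_pos: [0.5298, -0.0024, 0.0766]
eef_rot: [-0.001, 0.997, 0.069, 0.026]
wrist_force: [-1.9, -1.1, 15.8]
opening: 0.272
grasp_force: 61.0
```

Contact came at about z = 0.0784: the force rose from 9.5 N to about 13 N and then 16 N. I'll back off to a light rest and begin the slide.

>>> servo_tool(commands="0 -0.004 0 0 0 -0.7 0.2;0 -0.002 0 0 0 -0.4 0.2;0 0 0 0 0 0 0.2;0 0 0 0 0 0 0.2")

```text
time_s: 13.02
eef_pos: [0.5299, -0.0024, 0.0775]
eef_rot: [-0.001, 0.997, 0.069, 0.023]
wrist_force: [-0.1, -0.6, 12.2]
opening: 0.268
grasp_force: 61.0
```

>>> servo_tool(commands="0 0 0 0 -1.5 0 0.2;0 0 0 0 -1.5 0 0.2;0 0 0 0 -1.5 0 0.2;0 0 0 0 -1.5 0 0.2;0 0 0 0 0 0 0.2")

```text
time_s: 13.65
eef_pos: [0.5291, 0.0036, 0.0775]
eef_rot: [-0.001, 0.997, 0.069, 0.023]
wrist_force: [-1.0, -1.3, 12.2]
opening: 0.268
grasp_force: 61.0
```

>>> servo_tool(commands="0 0 0 0 -1 0 0.2;0 0 0 0 -1 0 0.2;0 0 0 0 -1 0 0.2;0 0 0 0 -1 0 0.2;0 0 0 0 0 0 0.2")

```text
time_s: 14.28
eef_pos: [0.5286, 0.0075, 0.0776]
eef_rot: [-0.001, 0.997, 0.069, 0.023]
wrist_force: [-1.4, -1.2, 13.4]
opening: 0.265
grasp_force: 61.0
```

>>> servo_tool(commands="0 0 0 0 -1 0 0.2;0 0 0 0 -1 0 0.2;0 0 0 0 -1 0 0.2;0 0 0 0 -1 0 0.2;0 0 0 0 0 0 0.2")

```text
time_s: 14.9
eef_pos: [0.528, 0.0115, 0.0775]
eef_rot: [-0.001, 0.997, 0.069, 0.023]
wrist_force: [-1.4, -1.7, 13.0]
opening: 0.267
grasp_force: 61.0
```

>>> servo_tool(commands="0 0 0 0 -1 0 0.2;0 0 0 0 -1 0 0.2;0 0 0 0 -1 0 0.2;0 0 0 0 -1 0 0.2;0 0 0 0 0 0 0.2")

```text
time_s: 15.52
eef_pos: [0.5275, 0.0155, 0.0775]
eef_rot: [-0.001, 0.997, 0.069, 0.023]
wrist_force: [-0.8, -1.9, 12.4]
opening: 0.267
grasp_force: 61.0
```

>>> servo_tool(commands="0 0 0 0 -1 0 0.2;0 0 0 0 -1 0 0.2;0 0 0 0 -1 0 0.2;0 0 0 0 -1 0 0.2;0 0 0 0 0 0 0.2")

```text
time_s: 16.15
eef_pos: [0.527, 0.0194, 0.0775]
eef_rot: [-0.001, 0.997, 0.069, 0.023]
wrist_force: [-1.2, -0.5, 12.6]
opening: 0.272
grasp_force: 60.9
```

>>> servo_tool(commands="0 0 0 0 -1 0 0.2;0 0 0 0 -1 0 0.2;0 0 0 0 -1 0 0.2;0 0 0 0 -1 0 0.2;0 0 0 0 0 0 0.2")

```text
time_s: 16.77
eef_pos: [0.5264, 0.0234, 0.0775]
eef_rot: [-0.001, 0.997, 0.069, 0.023]
wrist_force: [-0.4, -0.7, 11.9]
opening: 0.269
grasp_force: 60.9
```

>>> servo_tool(commands="0 0 0 0 -1 0 0.2;0 0 0 0 -1 0 0.2;0 0 0 0 0 0 0.2")

```text
time_s: 17.15
eef_pos: [0.5261, 0.0254, 0.0775]
eef_rot: [-0.001, 0.997, 0.069, 0.023]
wrist_force: [-0.6, -1.1, 12.1]
opening: 0.27
grasp_force: 60.9
```

>>> servo_tool(commands="0 0 0 0 -1 0 0.2;0 0 0 0 -0.5 0 0.2;0 0 0 0 0 0 0.2")

```text
time_s: 17.52
eef_pos: [0.526, 0.0268, 0.0776]
eef_rot: [-0.001, 0.997, 0.069, 0.023]
wrist_force: [-0.9, -1.4, 12.5]
opening: 0.271
grasp_force: 60.9
```

>>> servo_tool(commands="0 0 0 0 -1 0 0.2;0 0 0 0 0 0 0.2")

```text
time_s: 17.77
eef_pos: [0.5258, 0.0279, 0.0775]
eef_rot: [-0.001, 0.997, 0.069, 0.023]
wrist_force: [-0.5, -1.7, 12.3]
opening: 0.272
grasp_force: 60.9
```

>>> servo_tool(commands="0 0 0 0 -1 0 0.2;0 0 0 0 0 0 0.2")

```text
time_s: 18.02
eef_pos: [0.5258, 0.0282, 0.0776]
eef_rot: [-0.0, 0.997, 0.069, 0.024]
wrist_force: [-0.9, -3.7, 12.1]
opening: 0.271
grasp_force: 60.9
```

The bolt is at its end stop, with Fy at −3.7 N. I'll now raise the tool gently so the bolt settles under the lip.

>>> servo_tool(commands="0 0 0 0 0.5 0 0.2;0 0 0 0 0 -0.6 0.2;0 0 0 0 0 -0.6 0.2;0 0 0 0 0 -0.6 0.2;0 0 0 0 0 0 0.2")

```text
time_s: 18.65
eef_pos: [0.5261, 0.0282, 0.0793]
eef_rot: [-0.0, 0.997, 0.069, 0.024]
wrist_force: [1.3, -1.4, 9.0]
opening: 0.271
grasp_force: 60.8
```

>>> servo_tool(commands="0 0 0 0 0 -0.6 0.2;0 0 0 0 0 0 0.2;0 0 0 0 0 0 0.2")

```text
time_s: 19.02
eef_pos: [0.5263, 0.0282, 0.0799]
eef_rot: [-0.0, 0.997, 0.069, 0.024]
wrist_force: [2.4, -1.2, 9.0]
opening: 0.269
grasp_force: 60.8
```

>>> servo_tool(commands="0 0 0 0 0 -0.6 0.2;0 0 0 0 0 0 0.2;0 0 0 0 0 0 0.2")

```text
time_s: 19.4
eef_pos: [0.5264, 0.0283, 0.0805]
eef_rot: [-0.001, 0.997, 0.069, 0.024]
wrist_force: [3.2, -0.2, 8.3]
opening: 0.266
grasp_force: 60.6
```

>>> servo_tool(commands="0 0 0 0.5 0 -0.5 0.2;0 0 0 0 0 0 0.2;0 0 0 0 0 0 0.2")

```text
time_s: 19.77
eef_pos: [0.5264, 0.0283, 0.0806]
eef_rot: [-0.001, 0.997, 0.069, 0.024]
wrist_force: [2.7, -1.8, 5.4]
opening: 0.267
grasp_force: 60.4
```

>>> servo_tool(commands="0 0 0 0.3 0 -0.5 0.2;0 0 0 0 0 0 0.2;0 0 0 0 0 0 0.2")

```text
time_s: 20.15
eef_pos: [0.5264, 0.0284, 0.0807]
eef_rot: [-0.001, 0.997, 0.069, 0.024]
wrist_force: [5.0, -2.6, 5.1]
opening: 0.266
grasp_force: 60.4
```

The bolt is bearing on the lip, since z has stopped rising and Fz is falling. Now I'll let go.

>>> servo_tool(commands="0 0 0 1 0 -0.6 0.2;0 0 0 0 0 -0.4 0.2;0 0 0 0 0 0 0.4;0 0 0 0 0 0 0.7;0 0 0 0 0 0 1")

```text
time_s: 20.78
eef_pos: [0.5241, 0.0295, 0.0797]
eef_rot: [-0.002, 0.997, 0.069, 0.02]
wrist_force: [0.1, -0.1, 0.2]
opening: 0.806
grasp_force: 0.0
```

>>> servo_tool(commands="0 0 0 0 0 0 1;0 0 0 0 0 0 1;0 0 0 0 0 -15 1;0 0 0 0 0 -30 1;0 0 0 0 0 -40 1")

```text
time_s: 21.4
eef_pos: [0.5208, 0.0288, 0.1664]
eef_rot: [-0.002, 0.997, 0.069, 0.02]
wrist_force: [0.5, -0.0, 0.8]
opening: 1.001
grasp_force: 0.0
```

>>> servo_tool(commands="0 0 0 0 0 -40 1;0 0 0 0 0 0 1;0 0 0 0 0 0 1")

```text
time_s: 21.78
eef_pos: [0.5196, 0.0285, 0.2056]
eef_rot: [-0.001, 0.997, 0.069, 0.021]
wrist_force: [-0.2, -0.4, -0.9]
opening: 1.001
grasp_force: 0.0
```

```bash
python3 - <<'E'
from rel import *
print(o["time_s"],o["eef_pos"],o["wrist_force"]);cv2.imwrite("pics/w5.png",camera("wrist"))
E
```

```text
21.775 [0.51956647 0.02852035 0.20561316] [-0.15311797 -0.3953756  -0.93272384]
```

View pics/w5.png

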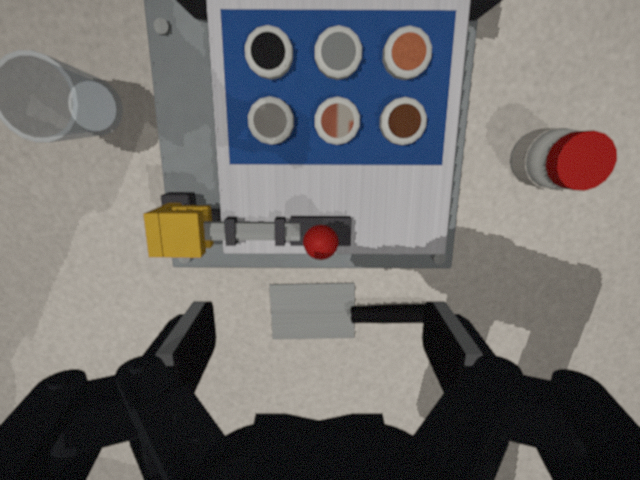

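The platform is lying level with the bolt's end inside the yellow keeper (around (205,232)). The gripper is clear, and the jar, beaker and spatula, the bystanders in this view, still stand or lie in place.

```bash
python3 -c "
from bench import *
print(hand_in())"
```

```text
the job is handed in; nothing more can be done
None
```

I pushed the platform down onto its rubber stop, slid the bolt to its end stop in the keeper and let go; in the last picture the platform lies level, held by the bolt alone. I handed the job in at about 22 s but got no verdict back.

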